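Close and lock the filter cover of the bench dust extractor

TASK

With the fingertips, gently push the sliding filter cover of the dust extractor fully home. Then set a fingertip in the slot of the round dial on the cover and turn the dial a quarter turn clockwise (seen from above) until it stops, so that the end of its steel tongue is caught by the keeper block and the cover is locked, and move clear. Nothing is to be picked up: leave the tub, the jar and the file where they are.

Things in the scene. Friction and masses are not known exactly. Their poses are not given: they have to be found in the camera images.
- extractor: Fixed grey box, 260 mm (x) by 360 mm (y -200 to +160), deck at z = 100 mm; origin on the bench under the filter opening, z up; place and yaw vary. An aluminium cover plate (154 x 164 mm, top at z = 106) slides on it along y between 10 mm high rails, going home towards +y. The keeper is a steel block 22 x 20 mm on the deck, top z = 128, centred at x = 115, y = -24 mm.
- cover (a joint): How far the sliding cover is open, m: 0 = fully home against its end stop, up to 0.09; it moves towards the extractor's -y as it opens. It starts partly open, slides with about 4 N of friction and stays where it is left.
- lip (a point): Middle of the outer (extractor's -y) face of the cover's upright lip, at z = 118 mm. The lip is a 6 mm thick plate, 110 mm long along the extractor's x, on the cover's -y end, its top at z = 131 mm; push its outer face towards the extractor's +y to close the cover. Axes parallel to the extractor's.
- dial (a joint): Dial angle, rad: 0 = unlocked, tongue 25 deg from the extractor's +y towards +x; grows clockwise seen from above to a hard stop at 1.571 = locked, tongue 25 deg from +x towards -y, its end up against the keeper, which then bars the cover from opening. About 0.12 N m of friction; stays where left; starts at 0 to 0.35. If the cover is not home the tongue hits the keeper's side.
- dial_axis (a point): Centre of the dial on the floor of its slot, z = 111.5 mm. The dial is a plastic disc 92 mm across riding on the cover; a straight slot 34 mm wide, 18 mm deep, open at both ends, runs across its middle between two raised black cheeks (tops z = 129.5). The point turns with the dial about z (up); its y axis runs along the slot towards the tongue.
- slot_end (a point): Point on the slot floor (z = 111.5 mm), on its centre line, 30 mm from the dial's centre on the end away from the tongue: a good place for the fingertip. As the dial turns it goes round from the extractor's -y side of the dial to its -x side. Axes as dial_axis.
- tongue_tip (a point): Outer end of the dial's flat steel tongue (14 mm wide, 5 mm thick), 114 mm from the dial's centre along the point's y axis.
- tub: Loose clear plastic tub, open top, 100 mm across, 65 mm high, origin under its centre, near the extractor's +y end. Leave alone.
- jar: Loose amber glass jar, 60 mm across, 85 mm high, origin under its centre, near the extractor's -y end. Leave alone.
- file: Loose blue-handled file, about 210 mm long along its x, 12 mm high, on the bench before the extractor's -x side. Leave alone.

How it is judged:
By the outcome, as a careful person would: the job done as asked, in the order asked, and still so for the second after the job is handed in, with the robot touching nothing.
It also fails if it takes over 54 s, if anything falls off the work surface, if the arm or the gripper's body presses on something with over 40 N, if the wrist force passes 120 N, or if a joint passes its speed limit or range.

ROBOT

A 7-joint arm with a two-finger parallel gripper is mounted at the origin on the work surface. World frame = base frame: x ahead of the robot, y to its left, z up, the work surface at z = 0. Lengths are in mm, angles in rad, forces in N, time in s.
With the tool pointing down it reaches from about 400 to 900 mm from the base axis. Payload 5.6 kg.
Tool frame: the origin (TCP) lies midway between the tips of the shut fingers; the grasp point (between the pads) lies 19 mm behind it; z points along the fingers, y is the line along which they close (so a half turn about z gives the same grasp; the last joint's range is limited). The gripper opens to 92 mm and grips with 3 to 60 N. Pads are 20 mm wide; open, the fingers measure 128 mm over their backs; the gripper's body (75 mm by 189 mm) begins 69 mm behind the grasp point.
Start: joints at [-1.173, 0.468, -0.012, 1.603, 0.006, 1.071, -0.056], TCP at [277.371, 587.856, 214.592] pointing down, gripper open.
Joint ranges: [-2.53, 2.53], [-0.31, 2.02], [-1.57, 1.55], [0.28, 2.44], [-1.29, 4.43], [0.15, 1.84], [-2.92, 2.92]. Speed limits (rad/s): [2.57, 2.57, 3.14, 3.14, 3.14, 3.14, 3.14].

INTERFACE

Orientations are given as a rotation vector (axis times angle).
In Python, from cell import robot, grip, kin, viewer gives the robot as it stands. Calls block until the motion is done:
- robot.movep(position, orientation): joint-space move of the TCP to a pose.
- robot.servo_line(position, feed=150, rotation=None): straight line of the TCP; rotation=None keeps the orientation; feed is the mean speed in mm/s.
- robot.goto_joints(angles): joint-space move.
- grip(opening, newtons=None): opening from 0.0 (shut) to 1.0 (fully open); newtons is the grip in N (None keeps the last); returns when the fingers have stopped.
- robot.hold(seconds).
- kin.ik(position, orientation): joint angles nearest the present ones, or None.
- robot.observe(): the state.
- viewer.read_camera(name): name is "scene" or "top"; returns the picture (384x512x3 uint8, red, green, blue); there is no depth.
- viewer.camera_info(name): a dict with "camera_matrix" (3x3 intrinsics, pixels), "R" (3x3) and "t" (3): a world point X has camera coordinates R X + t. Camera axes: x right, y down, z forward; pixel columns grow to the right and rows downward; lengths in mm; the calibration is good to about 2 mm. A picture is of the moment at which its call begins. camera_info takes no time and is no camera call.
A pose or a line that the arm cannot do raises robot.IKError and nothing moves.
- robot.job_done(): hands the job in; it is judged then, once.
Trained networks look in the newest picture that a camera, given by its name, has taken for a name from the list of things; names that differ only in an ending like _2 or _b are one class to them, and where a whole thing is asked for, a point or a joint stands for the part that bears it (a point fixed in the world has none). Each returns a list of dicts, best first, with "confidence" (0 to 1); they miss things now and then, are a little off and sometimes report something else, mostly with a low value. They report only what shows in the picture. A call takes as long as a camera call.
- viewer.silhouettes(name, camera): "mask" (384x512 bool, what is visible of it).
- viewer.pinpoint(name, camera): "at" ([x, y, z] in mm, in the coordinates of the camera as it stood for that picture, good to about 4 mm: a listed point, or the origin of a listed thing).
The state is a dict: "t": time; "joints": joint angles; "joint_velocities": joint speeds; "joint_torque": joint torques, N m; "tcp_pos": TCP position; "tcp_rot": TCP orientation; "contact_force": force on the tool from outside, world axes, zero at the start; "wrist_torque": the same for the moment, N m; "grip_width": opening from 0.0 (shut) to 1.0 (fully open); "grip_force": force on a finger pad.
Only numpy, scipy, OpenCV 4.12 (cv2) and the standard library are available. Lean on these libraries where they do the work, as an engineer would, in place of code of your own. Each camera call takes 0.05 s, during which the arm holds its last target. There are 200 camera calls.

## Working session

There is one attempt and no reset: what is moved stays moved. The work goes in short steps, each a Python script; the robot and the scene stay as the last script left them, time stands still between calls to the robot, and variables do not carry over. Pictures are saved under pics/ and viewed, at most 10 in all, crops included, and the job is handed in when it is done.

```bash
mkdir -p pics; ls; cat > h.py <<'E'
import numpy as np, cv2
from cell import robot, grip, kin, viewer
def pin(name,cam):
    I=viewer.camera_info(cam);R=np.array(I["R"]);t=np.array(I["t"])
    return [(round(d["confidence"],2),(R.T@(np.array(d["at"])-t)).round(1)) for d in viewer.pinpoint(name,cam)[:2]]
def pix(X,cam):
    I=viewer.camera_info(cam);p=np.array(I["camera_matrix"])@(np.array(I["R"])@X+np.array(I["t"]));return (p[:2]/p[2]).round(1)
E
python3 - <<'E'
from h import *
ims=[]
for c in("scene","top"):
    im=viewer.read_camera(c); ims.append(im[:,:,::-1])
    for n in("extractor","lip","dial_axis","slot_end","tongue_tip","jar","tub","file"): 
        print(c,n,[(a,b,pix(b,c)) for a,b in pin(n,c)])
for c,i in zip("st",ims): cv2.imwrite(f"pics/{c}0.png",cv2.resize(i,(800,600)))
print(robot.observe())
E
```

```text
pics
scene extractor [(0.91, array([547.3,  -7.6,  -0.9]), array([225.5, 225.4]))]
scene lip [(0.82, array([ 516.5, -113.3,  117.9]), array([184.1, 170.4])), (0.72, array([539.7, -13.6, 110.1]), array([221.2, 183.9]))]
scene dial_axis [(0.7, array([541.2, -13.9, 111.5]), array([220.8, 183.7])), (0.34, array([516.2, -28.7, 116.2]), array([218.3, 175.4]))]
scene slot_end [(0.78, array([517.6, -27.2, 113.6]), array([218.7, 176.8]))]
scene tongue_tip [(0.61, array([642.4,  46.2, 114.8]), array([231.7, 212.3]))]
scene jar [(0.76, array([ 449.5, -270.2,   -1. ]), array([146.3, 189. ]))]
scene tub [(0.65, array([5.839e+02, 2.480e+02, 5.000e-01]), array([332. , 253.4]))]
scene file [(0.59, array([640.5,  48.4, 115.5]), array([233.1, 211.7]))]
top extractor [(0.72, array([548.1,  -9.5,  -2. ]), array([284.7, 195.1])), (0.16, array([515.9, -34.7, 110.1]), array([298.5, 204. ]))]
top lip [(0.69, array([ 523.3, -114.8,  118.8]), array([336. , 200.2]))]
top dial_axis [(0.71, array([547.2, -18.3, 112. ]), array([290.9, 189.6]))]
top slot_end [(0.93, array([518.8, -36.1, 108.9]), array([299.1, 202.
[... 415 characters left out ...]
6744801, -0.01159424,  1.60268162,  0.00598351,
        1.07138009, -0.056294  ]), 'joint_velocities': array([-1.45686338e-03,  1.03851740e-04,  4.30347378e-05,  5.91538223e-04,
       -9.86325014e-04, -1.43446662e-03, -1.41903915e-03]), 'joint_torque': array([ 1.57954059e-04, -5.20393002e+01, -1.25726330e-02, -2.44055486e+01,
       -5.67183201e-02,  1.13520725e-02,  7.59671536e-06]), 'tcp_pos': array([277.40238606, 587.86455376, 214.63373825]), 'tcp_rot': array([6.86982080e-01, 3.06551169e+00, 1.74586987e-04]), 'contact_force': array([-0.7463768 ,  0.27877561, -0.33275009]), 'wrist_torque': array([-0.00637624, -0.02633444,  0.02881382]), 'grip_force': 0.0, 'grip_width': 0.9994429199209101}
```

View pics/s0.png

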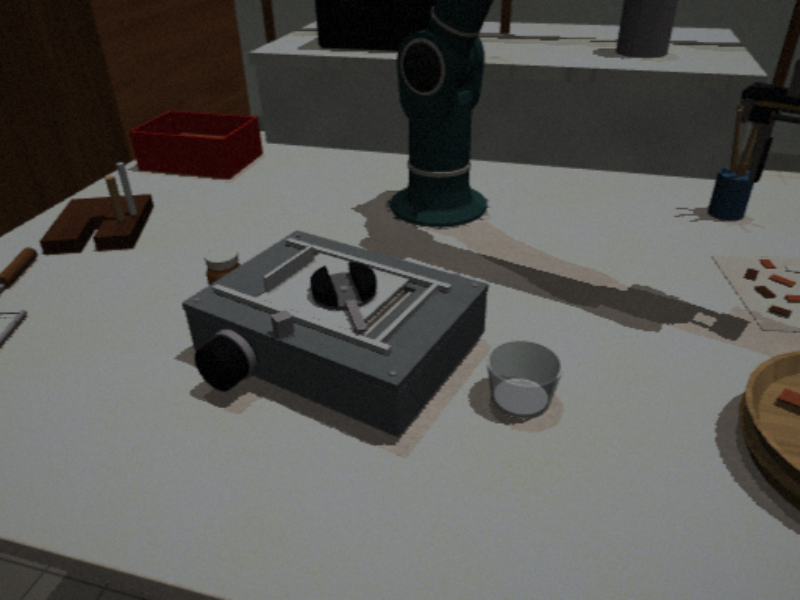

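View pics/t0.png

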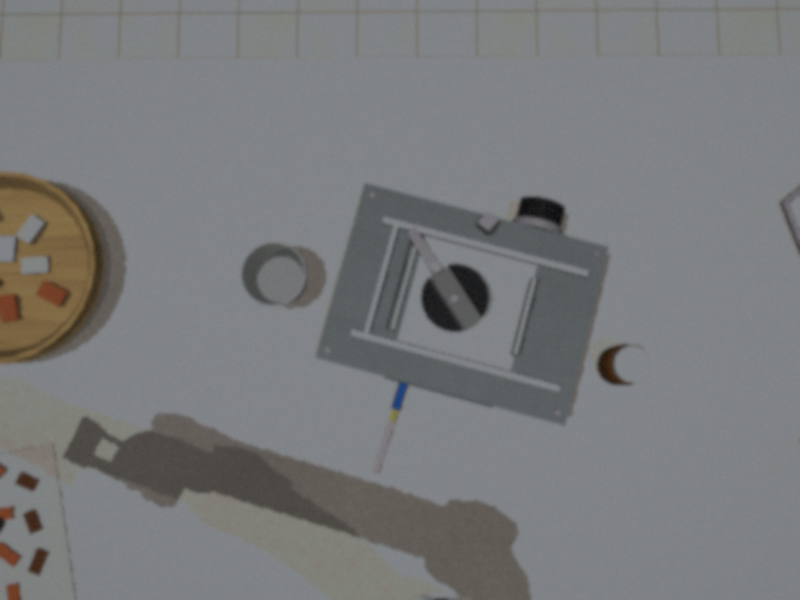

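Both pictures agree with the networks. In the top view, the lip is at about (525,315), the dial at (455,298), the tongue tip at (415,232) and the keeper at (487,222). The jar at (622,364), the file and the tub are all clear of the work. I'll get the yaw from the deck corners and then move.

```bash
cat >> h.py <<'E'
from scipy.spatial.transform import Rotation as Rn
def back(uv,z,cam):
    I=viewer.camera_info(cam);R=np.array(I["R"]);t=np.array(I["t"])
    d=R.T@np.linalg.inv(I["camera_matrix"])@np.array([*uv,1.]);c=-R.T@t
    return c+d*(z-c[2])/d[2]
def down(phi):  # tool down, tool y axis along world angle phi
    y=np.array([np.cos(phi),np.sin(phi),0]);z=np.array([0,0,-1.]);return Rn.from_matrix(np.c_[np.cross(y,z),y,z]).as_rotvec()
E
python3 - <<'E'
from h import *
L=np.array([[130,160],[130,-200],[-130,-200],[-130,160]],float)
P=np.array([back(np.array(p)*.64,100,"top")[:2] for p in[(368,184),(608,247),(565,424),(317,356)]])
print(P.round(1))
lc=L-L.mean(0);pc=P-P.mean(0)
yaw=np.arctan2((lc[:,0]*pc[:,1]-lc[:,1]*pc[:,0]).sum(),(lc*pc).sum())
R=np.array([[np.cos(yaw),-np.sin(yaw)],[np.sin(yaw),np.cos(yaw)]])
o=P.mean(0)-R@L.mean(0)
print("yaw",yaw,"o",o,"res",(P-(L@R.T+o)).round(1).tolist())
for n,p in dict(lip=(520,-114),dial=(545,-16.5),slot=(518.3,-32),tip=(640.5,44),jar=(452,-269)).items(): print(n,(R.T@(np.array(p)-o)).round(1))
k=back(np.array((487,220))*.64,128,"top")[:2];print("keeper",(R.T@(k-o)).round(1))
for dphi in(0,np.pi):
    for a in(0,-.6,-1.2,-2.0,):
        q=kin.ik([518,-32,120],down(yaw+np.pi/2+a+dphi)); print(dphi,a,None if q is None else np.round(q,2))
E
```

```text
[[ 712.   104.3]
 [ 618.9 -237.2]
 [ 370.7 -170.1]
 [ 464.7  174.4]]
yaw -0.2676162235260566 o [546.850041   -12.85372141] res [[-2.6, -2.7], [-0.5, 2.9], [2.1, 1.2], [0.9, -1.4]]
lip [   0.9 -104.6]
dial [-0.8 -4. ]
slot [-22.5 -26. ]
tip [75.3 79.6]
jar [ -23.7 -272.1]
keeper [114.5 -20.8]
0 0 [-0.29  0.38  0.35  2.02 -0.19  0.77  1.47]
0 -0.6 [-0.36  0.39  0.44  2.02 -0.23  0.77  0.92]
0 -1.2 [-0.43  0.4   0.52  2.03 -0.28  0.78  0.36]
0 -2.0 [-0.5   0.42  0.62  2.03 -0.34  0.79 -0.38]
3.141592653589793 0 [-0.69  0.49  0.87  2.04 -0.51  0.84 -1.36]
3.141592653589793 -0.6 [-0.94  0.81  1.35  2.05 -0.92  1.09 -1.58]
3.141592653589793 -1.2 [-0.94  0.81  1.35  2.05 -0.92  1.09 -2.18]
3.141592653589793 -2.0 [-0.1   0.37  0.12  2.01 -0.06  0.76  2.5 ]
```

```bash
cat >> h.py <<'E'
yaw=-0.2676; o=np.array([546.85,-12.85]); R2=np.array([[np.cos(yaw),-np.sin(yaw)],[np.sin(yaw),np.cos(yaw)]])
def W(x,y,z): return np.array([*(R2@[x,y]+o),z])
def loc(p): return R2.T@(np.array(p)[:2]-o)
def force(): return np.array(robot.observe()["contact_force"])
def fl(f): return np.r_[R2.T@f[:2],f[2]].round(1)
E
python3 - <<'E'
from h import *
grip(0.0,20)
robot.movep(W(0,-138,220),down(yaw))
robot.servo_line(W(0,-138,113),feed=120)
f0=force();print(robot.observe()["t"],fl(f0),loc(robot.observe()["tcp_pos"]))
robot.servo_line(W(0,-118,113),feed=40)
y=-118;
while y<-10:
    y+=4; robot.servo_line(W(0,y,113),feed=30)
    s=robot.observe();f=fl(np.array(s["contact_force"])-f0)
    print(y,round(s["t"],2),f,loc(s["tcp_pos"]).round(1))
    if abs(f[1])>12: break
E
```

```text
6.0083 [-0.5 -1.1 -0.7] [   0.59339039 -138.11439792]
-114 6.94 [-0.6 -0.2  0.8] [   0.  -114.3]
-110 7.22 [-0.4 -2.4  2.1] [   0.  -110.3]
-106 7.51 [ 0.  -2.   0.7] [   0.  -105.8]
-102 7.79 [ 0.4 -1.1  2.2] [   0.  -101.6]
-98 8.07 [ 0.6 -1.1  1.8] [  0.  -97.7]
-94 8.36 [ 0.3 -2.2  1.7] [  0.  -93.7]
-90 8.64 [-0.1 -0.8  1.4] [ -0.  -89.7]
-86 8.93 [ 0.4 -1.5  1. ] [ -0.  -85.6]
-82 9.21 [ 0.8 -2.1  2.1] [ -0.  -81.6]
-78 9.49 [-0.2 -4.   1.5] [ -0.  -78.6]
-74 9.78 [  0.2 -12.3   1.5] [ -0.1 -78.5]
```

```bash
python3 - <<'E'
from h import *
robot.servo_line(W(0,-71,113),feed=20)
s=robot.observe();print(fl(s["contact_force"]),loc(s["tcp_pos"]))
robot.servo_line(W(0,-95,113),feed=80)
robot.servo_line(W(0,-140,175),feed=150)
for c in("scene","top"):
    im=viewer.read_camera(c)
    for n in("lip","dial_axis","slot_end","tongue_tip"):
        print(c,n,[(a,b,loc(b).round(1)) for a,b in pin(n,c)])
    if c=="top": cv2.imwrite("pics/t1.png",cv2.resize(im[90:300,190:420,::-1],(800,730))[:600])
print(robot.observe()["t"])
E
```

```text
[ -1.  -19.1   2.7] [ -0.07872069 -78.42321269]
scene lip [(0.55, array([524.5, -77.9, 118.7]), array([ -4.4, -68.6]))]
scene dial_axis [(0.92, array([550.2,  20.2, 109.4]), array([-5.5, 32.8]))]
scene slot_end [(0.72, array([525.8,   9.6, 114.8]), array([-26.2,  16.1]))]
scene tongue_tip [(0.79, array([649. ,  77.4, 113.1]), array([ 74.7, 114. ]))]
top lip [(0.82, array([527.1, -76.8, 120.1]), array([ -2.1, -66.9]))]
top dial_axis [(0.75, array([551.7,  16.9, 111.1]), array([-3.2, 30. ]))]
top slot_end [(0.66, array([ 5.268e+02, -1.000e-01,  1.094e+02]), array([-22.7,   7. ]))]
top tongue_tip [(0.64, array([649.1,  77.9, 118.4]), array([ 74.6, 114.6]))]
11.6833
```

View pics/t1.png

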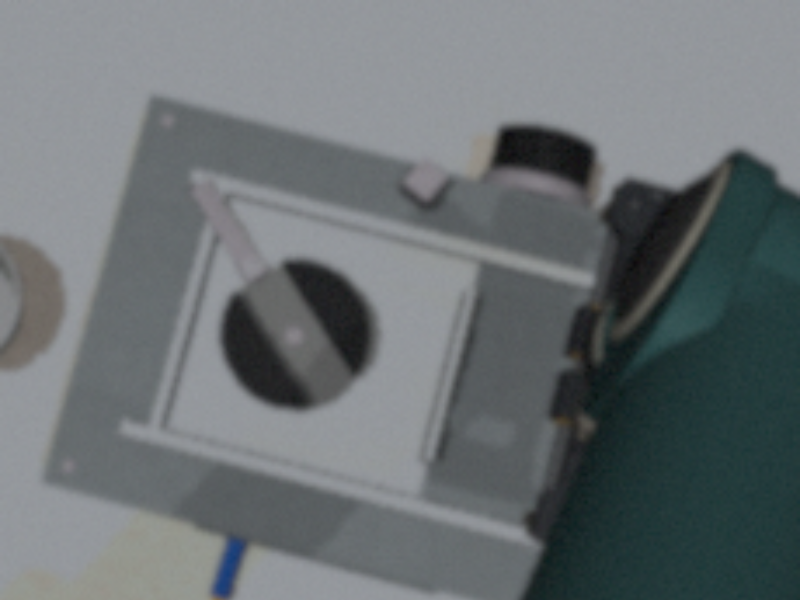

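The cover is home: it stopped hard at 19 N and now sits against the end rail. The dial centre is at crop (295,337), with the slot running from (260,280) to (330,390). Next I'll turn the dial.

```bash
cat >> h.py <<'E'
def pose(D,th,r,off,z):  # th: tongue angle from +y cw (local); off: clockwise tangential
    u=-np.array([np.sin(th),np.cos(th)]);v=np.array([-np.cos(th),np.sin(th)])
    return W(*(np.array(D)+r*u+off*v),z), down(yaw+np.pi/2-th)
E
python3 - <<'E'
from h import *
d=np.deg2rad
g=lambda u,v:loc(back((190+u*230/800,90+v*210/730),112,"top"))
c=g(295,337);print("centre",c.round(1),"tip",g(203,185).round(1))
D=(np.array([-5.5,32.8])+[-3.2,30]+c)/3
t=np.array([74.6,114.3])-D;th=np.arctan2(*t);print(D,np.rad2deg(th),np.hypot(*t))
p,q=pose(D,th,30,0,190);robot.movep(p,q)
f0=force()
p,_=pose(D,th,30,0,135);robot.servo_line(p,feed=150)
z=135
while z>115:
    z-=5;p,_=pose(D,th,30,0,z);robot.servo_line(p,feed=60);f=fl(force()-f0)
    if f[2]>6: break
s=robot.observe();print(s["t"],s["tcp_pos"],f)
for off in(3,5,7):
    p,_=pose(D,th,30,off,z);robot.servo_line(p,feed=40);print(off,fl(force()-f0))
np.save("d.npy",[*D,th,z,*f0])
E
```

```text
centre [-1.7 30.2] tip [ 76.9 111.9]
[-3.46499559 31.00933524] 43.14506553756478 114.15550084237867
13.8583 [525.8269894    2.23996152 114.6057247 ] [0.8 0.8 0.6]
3 [ 0.2  1.4 -0.2]
5 [0.3 1.7 1.1]
7 [1.9 1.2 0.4]
```

```bash
python3 - <<'E'
from h import *
a=np.load("d.npy");D=a[:2];th0,z=a[2:4];f0=a[4:]
th=th0
while th<np.deg2rad(128):
    th+=np.deg2rad(6 if th<np.deg2rad(104) else 3)
    p,q=pose(D,th,30,7.5,z);robot.servo_line(p,feed=30,rotation=q)
    s=robot.observe();f=fl(np.array(s["contact_force"])-f0);v=np.array([-np.cos(th),np.sin(th)])
    print(np.rad2deg(th).round(1),round(s["t"],1),f,"tang",(f[:2]@v).round(1))
    if f[:2]@v<-14 or np.linalg.norm(f)>20: break
for n in("scene","top"):
    im=viewer.read_camera(n)
    for m in("dial_axis","tongue_tip"): print(n,m,[(c,loc(b).round(1)) for c,b in pin(m,n)])
    if n=="scene": cv2.imwrite("pics/s2.png",cv2.resize(im[130:290,100:320,::-1],(800,582)))
E
```

```text
49.1 14.9 [ 3.2 -1.4  0.6] tang -3.2
55.1 15.1 [ 2.1 -0.8  1. ] tang -1.9
61.1 15.4 [ 1.8 -1.4  0.1] tang -2.1
67.1 15.7 [ 2.4 -2.1  2.1] tang -2.9
73.1 15.9 [ 1.3 -1.9  1.6] tang -2.2
79.1 16.2 [ 1.2 -1.4  1. ] tang -1.6
85.1 16.4 [ 0.3 -0.5  1.8] tang -0.5
91.1 16.7 [-1.1 -1.   0.8] tang -1.0
97.1 16.9 [-1.7 -0.1  0.7] tang -0.3
103.1 17.2 [-1.4 -1.1  0.2] tang -1.4
109.1 17.5 [-1.2  0.1  0.3] tang -0.3
112.1 17.7 [-2.  -0.9  1.3] tang -1.6
115.1 18.0 [-1.5  0.4  1.1] tang -0.3
118.1 18.2 [-3.  -1.4  1.3] tang -2.6
121.1 18.5 [-6.5 -3.2  4.4] tang -6.1
124.1 18.7 [-9.9 -6.2  8.5] tang -10.7
127.1 19.0 [-14.8  -9.   11.9] tang -16.1
scene dial_axis [(0.87, array([-3.5, 32.9])), (0.17, array([ -24. , -271.1]))]
scene tongue_tip [(0.92, array([101.3, -16.4])), (0.61, array([-0.5,  4.6]))]
top dial_axis [(0.66, array([-2. , 29.5]))]
top tongue_tip [(0.67, array([102.7, -19.1])), (0.59, array([-32.5, 260.1]))]
```

View pics/s2.png

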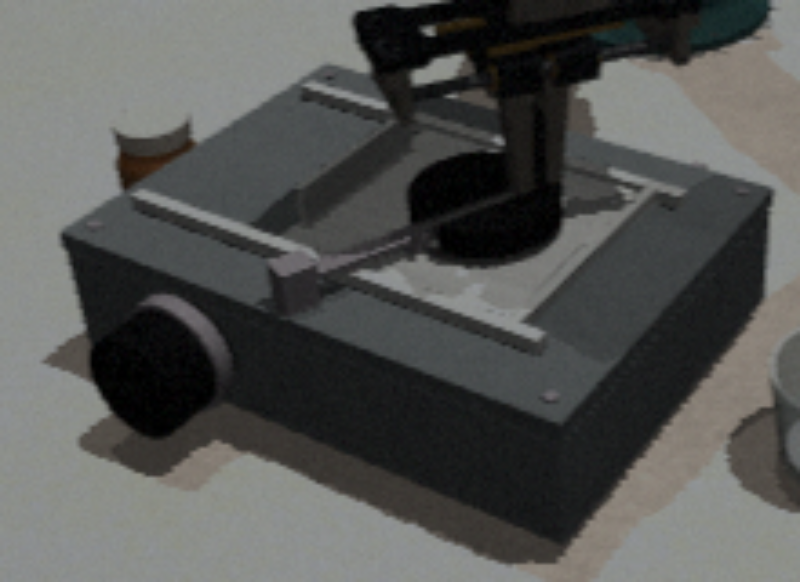

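The tongue's end at (325,275) is up against the keeper at (292,280). Tongue angle measures about 115°, the dial is hard against its stop, and the cover hasn't shifted. Now I'll release and move clear.

```bash
python3 - <<'E'
from h import *
a=np.load("d.npy");D=a[:2];z=a[3];th=np.deg2rad(115)
p,q=pose(D,th,30,1,z);robot.servo_line(p,feed=40,rotation=q);print(fl(force()-a[4:]))
p,_=pose(D,th,30,1,230);robot.servo_line(p,feed=120)
robot.movep(W(-60,230,300),q)
for n in("scene","top"):
    im=viewer.read_camera(n)
    for m in("lip","dial_axis","tongue_tip","slot_end","jar","tub","file"): print(n,m,[(c,loc(b).round(1)) for c,b in pin(m,n)[:1]])
    if n=="top": cv2.imwrite("pics/t3.png",cv2.resize(im[90:300,190:420,::-1],(657,600)))
print(robot.observe()["t"])
E
```

```text
[ 0.4  2.1 -1. ]
scene lip [(0.84, array([ -4.5, -69.1]))]
scene dial_axis [(0.63, array([-1.4, 36.4]))]
scene tongue_tip [(0.83, array([101. , -13.2]))]
scene slot_end [(0.75, array([-32.5,  50. ]))]
scene jar [(0.84, array([ -23.6, -272. ]))]
scene tub [(0.98, array([-32.9, 259.6]))]
scene file []
top lip [(0.97, array([  2.2, -66.3]))]
top dial_axis [(0.63, array([ 0.1, 29.6]))]
top tongue_tip [(0.92, array([100.2, -18.6]))]
top slot_end [(0.83, array([-27.9,  42.9]))]
top jar [(0.78, array([ -21.3, -271.6]))]
top tub [(0.91, array([-31. , 261.8]))]
top file [(0.71, array([-170.8,   37.3]))]
22.4667
```

View pics/t3.png

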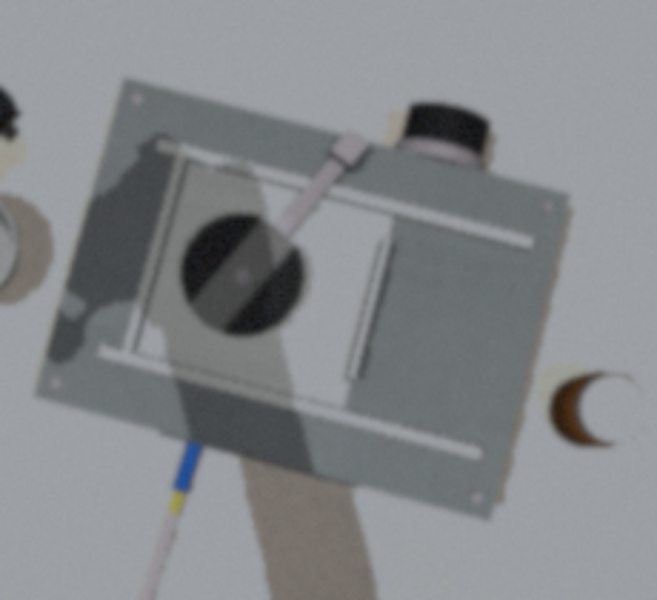

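The dial is locked: the tongue end at (337,162) meets the keeper at (350,148), and the cover is home. The tub, jar and file haven't moved, and the arm is clear.

```bash
python3 -c "
from h import *
print(robot.job_done())"
```

```text
the job is handed in; nothing more can be done
None
```

The cover is pushed fully home and the dial is turned to its stop with the tongue end caught by the keeper; the arm is clear, the tub, jar and file were left alone, and the job was handed in at about 22.5 s.

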